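# Turn the enclosure cover over on the turnover jig

## Task

Turn the flat grey enclosure cover over on its jig so that its hollow side is up for fitting the seal: it is too wide to grasp as it lies, so lever its overhanging edge up while its other edge bears against the jig's step, carry it on over, and lower it gently, without letting it fall, onto the higher bed. It must end lying flat, square and centred on the higher bed, let go and still. Leave the hex key, marker and clamp where they lie.

Things in the scene. Friction and masses are not known exactly. Their poses are not given: they have to be found in the camera images.
- cover: grey metal enclosure cover, 150 (own x) x 120 (own y) x 14 mm thick, 0.28 to 0.46 kg, loose. Origin: centre of its underside; own z is up at the start. Upper face flat; underside hollow: a recess 106 x 76 mm, 6 mm deep, inside a flat border 22 mm wide. It starts on the low bed, -y edge 1 to 8 mm from the step, +y edge overhanging the bed by 36 to 43 mm in free air, 60 mm above the worktop.
- cover_middle (a point): centre of the cover, halfway through its thickness (7 mm above the body origin along own z)
- jig: turnover jig, fixed: two metal blocks side by side, 160 mm long along own x. Origin on the worktop below the step; own x along the step, own y from the high bed to the low bed, z up. Low bed: y = 0 to +85 mm, top at 60 mm, rubber faced. High bed: y = -55 to 0 mm, top at 78 mm. A 10 mm thick base plate with bolts reaches to x = +-95 mm.
- upper_bed (a point): centre of the top of the high bed (jig y = -27.5 mm, height 78 mm), axes as the jig. A cover turned over about the step's top edge overhangs this bed by about 20 to 40 mm at the step and 25 to 45 mm at the outer side.
- hex_key: bystander: black hex key, 93 mm, on the worktop left of and beyond the jig
- marker: bystander: marker pen, 136 mm, on the worktop left of the jig
- spring_clamp: bystander: black spring clamp, 103 mm, on the worktop right of the jig
- wall_foot (a point): foot of the jig's step, mid-length: an upright wall at jig y = 0, from 60 mm (low bed) to 78 mm (high bed) above the worktop, 18 mm high

How it is judged (in metres and radians):
On the way:
1. the cover is raised on edge (angle between cover's own z axis and vertical between 0.9 and 2.2 rad), for 0.2 s.
At the end, for the whole second after the job is handed in: The cover lies upside down (hollow side up), flat on the high bed within 0.08 rad, its centre within 30 mm of the bed's centre, its long side within 0.2 rad of the step's direction, released and at rest (angle between cover's own z axis and vertical above 3.06 rad and horizontal distance between cover_middle and upper_bed below 0.03 m and z of cover_middle in the frame of upper_bed between 0.003 and 0.012 m and angle between the x axis of cover and the x axis of jig, either way round below 0.2 rad and linear speed of cover below 0.02 m/s); the robot touches nothing.
It fails at once if the cover is let fall: it turns faster than 9 rad/s (a free fall through about the last 20 degrees) (angular speed of cover above 9 rad/s).
It fails at once if the hex key, marker or clamp is moved more than 20 mm (distance of any of hex_key, marker, spring_clamp from where it was at the start of the episode above 0.02 m).
It also fails if it takes over 54 s, if anything falls off the work surface, if the arm or the gripper's body presses on something with over 40 N, if the wrist force passes 120 N, or if a joint passes its speed limit or range.

## Robot

A 7-joint arm with a two-finger parallel gripper is mounted at the origin on a cart in front of the work surface, level with it; the furniture and walls round the work are solid. World frame = base frame: x ahead of the robot, y to its left, z up, the work surface at z = 0. Lengths are in mm, angles in rad, forces in N, time in s.
With the tool pointing down it reaches from about 425 to 925 mm from the base axis. Payload 6.8 kg.
Tool frame: the origin (TCP) lies on the centre line of the jaws, within the pads' length; the fingertips stand 11 mm ahead of it and the grasp point (between the pads) lies 8 mm behind it; z points along the fingers, y is the direction in which the jaws open and shut (so a half turn about z gives the same grasp; the last joint's range is limited). The gripper opens to 88 mm and grips with 3 to 60 N. Pads are 20 mm wide; open, the fingers measure 115 mm over their backs; the gripper's body (75 mm by 178 mm) begins 61 mm behind the grasp point.
Start: joints at [1.054, 0.477, 0.022, 1.555, -0.011, 1.109, -0.083], TCP at [268.329, -619.392, 233.664] pointing down, gripper open.
Joint ranges: [-2.96, 2.96], [-0.34, 2.1], [-1.41, 1.46], [0.24, 2.44], [-1.37, 4.51], [0.17, 1.92], [-2.96, 2.96]. Speed limits (rad/s): [2.39, 2.39, 3.14, 3.14, 3.14, 3.14, 3.14].

## Interface

Orientations are given as a unit quaternion [w, x, y, z].
In Python, from plant import get_state, get_image, camera_params, sign_off gives the robot as it stands.
- The arm moves only by the tool drive_tool, never from a script. Its argument "targets" is a list of rows, each a list of 2 entries, a list of its own where there are three numbers: the shift along the tool's x, y, z in mm, then the turn, a rotation vector about the tool's x, y, z in rad. In form: [[[dx, dy, dz], [ax, ay, az]], ...]. A call has 1 to 10 rows; each row is the pose to reach, as a shift and turn from the pose measured when the call began, along the tool's axes at that moment; what a row does not reach only later rows make up. A row lasts 1/8 s, in which the tool goes at most 62.5 mm and 10.7 degrees, less where a joint would pass 70% of its speed; a pose out of reach is approached as far as the arm can. A call with a gripper value outside its range is refused whole. "fingers" is the closure, from -1 (fully open) to 1 (shut), so that 0 is half open, set as the call begins (left out, the last holds). The fingers move at their own pace and stop on an object; "force" is the grip in N (left out, the last holds). Time passes only in rows, so rows that repeat a pose let the fingers close. It gives the time, the measured TCP pose, the force and the opening at its end, in the units of the state.
- get_state(): the state, without advancing time (a new reading comes with each control period).
- get_image(name): name is "side" or "top" or "wrist"; returns the picture (400x640x3 uint8, blue, green, red); there is no depth.
- camera_params(name): a dict with "intrinsics" (3x3 intrinsics, pixels), "k1" (the pictures are not rectified: a ray, as slopes to the right and down, at radius r is drawn at 1 + k1 r^2 times it, then the intrinsics apply), "cam_to_world" (4x4, takes a point from camera to world coordinates); the wrist camera has in their place "T_tool_cam" (4x4, takes a point from camera to tool coordinates, whose origin is the TCP and whose axes are the flange's). Camera axes: x right, y down, z forward; pixel columns grow to the right and rows downward; lengths in mm; the calibration is good to about 2 mm. A picture is of the moment at which its call begins: read the wrist's pose just before it. camera_params takes no time and is no camera call.
- sign_off(): hands the job in, once; it reports no verdict.
The state is a dict: "time_s": time; "qpos": joint angles; "joint_velocities": joint speeds; "effort": joint torques, N m; "eef_pos": TCP position; "eef_rot": TCP orientation; "wrist_force": force on the tool from outside, world axes, zero at the start; "ft_torque": the same for the moment, N m; "opening": finger opening in mm.
Only numpy, scipy, OpenCV 4.12 (cv2) and the standard library are available. Lean on these libraries where they do the work, as an engineer would, in place of code of your own. Each camera call takes 0.05 s, during which the arm holds its last target.

## Working session

There is one attempt and no reset: what is moved stays moved. The work goes in short steps, Python scripts to look and compute and a tool call to move; the robot and the scene stay as the last step left them, time stands still between calls to the robot, and variables do not carry over. Pictures are saved under pics/ and viewed, and the job is handed in when it is done.

Besides the shell and the picture viewer there is one more tool, called as name(argument=value, ...), one argument or row to a line, values as JSON. drive_tool: Moves the arm, as the interface text tells. Its arguments: {"type":"object","properties":{"targets":{"type":"array","items":{"type":"array"}},"fingers":{"type":"number"},"force":{"type":"number"}},"required":["targets"]}

```bash
mkdir -p pics; ls
python3 - <<'E'
from plant import *
import cv2
print(get_state())
for n in("side","top","wrist"):
    print(n,camera_params(n)); cv2.imwrite(f"pics/{n}0.png",get_image(n))
E
```

```text
pics
{'time_s': 0.0, 'qpos': array([ 1.05391796,  0.47776582,  0.02234465,  1.55641561, -0.01148345,
        1.10931932, -0.08306406]), 'joint_velocities': array([-7.54416309e-05,  5.33736067e-04,  8.60146991e-04, -1.65213227e-03,
        5.66328028e-04, -9.61373298e-05, -8.69684291e-04]), 'effort': array([ 7.52717442e-04, -5.82843018e+01,  1.53535265e+00, -2.72608012e+01,
       -5.43348526e-02,  1.69783272e-02,  1.51090435e-04]), 'eef_pos': array([ 268.05764052, -618.86700622,  232.71993749]), 'eef_rot': array([-8.53346515e-04,  9.79178573e-01,  2.02998844e-01, -2.52441595e-04]), 'wrist_force': array([-0.09357679, -0.3465801 , -0.63592443]), 'ft_torque': array([ 0.05485885,  0.00231284, -0.04188245]), 'opening': 87.8075961966381}
side {'intrinsics': array([[506.23064212,   0.        , 324.93155376],
       [  0.        , 506.23064212, 205.06139257],
       [  0.        ,   0.        ,   1.        ]]), 'k1': -0.11007831367911217, 'cam_to_world': array([[-9.49841030e-01, -2.29879510e-01,  2.12031671e-01,
         1.83995592e+02],
       [-3.12649420e-01,  6.82321654e-01, -6.60823350e
[... 623 characters left out ...]
45361e-02, -9.99123975e-01,
         1.39359141e+03],
       [ 0.00000000e+00,  0.00000000e+00,  0.00000000e+00,
         1.00000000e+00]])}
wrist {'intrinsics': array([[337.20695605,   0.        , 321.94949241],
       [  0.        , 337.20695605, 198.07086712],
       [  0.        ,   0.        ,   1.        ]]), 'k1': 0.016454308856800545, 'T_tool_cam': array([[-5.68103725e-04, -9.62119915e-01, -2.72626020e-01,
         7.52845272e+01],
       [ 9.99999698e-01, -6.91009003e-04,  3.54808281e-04,
         4.27927401e-01],
       [-5.29755147e-04, -2.72625736e-01,  9.62120017e-01,
        -1.50647747e+02],
       [ 0.00000000e+00,  0.00000000e+00,  0.00000000e+00,
         1.00000000e+00]])}
```

View pics/side0.png

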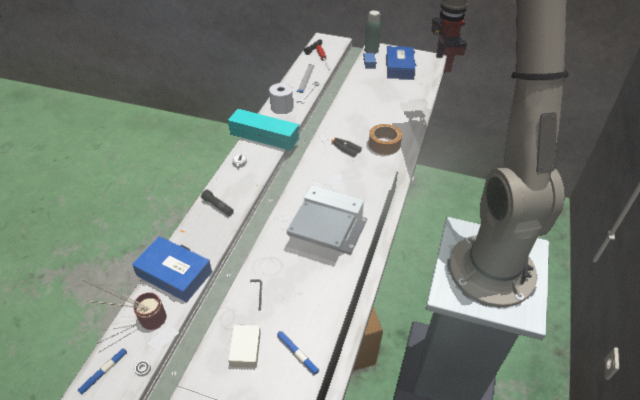

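View pics/top0.png

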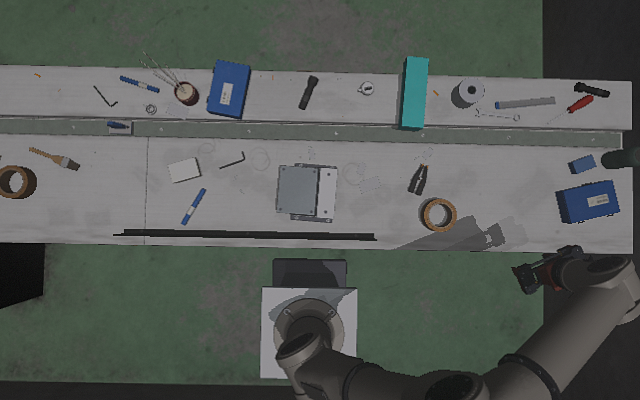

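Run:
```python
import cv2
a=cv2.imread("pics/side0.png")[170:275,270:390]; b=cv2.imread("pics/top0.png")[145:235,260:360]
cv2.imwrite("pics/sz.png",cv2.resize(a,None,fx=5.7,fy=5.7,interpolation=cv2.INTER_CUBIC))
cv2.imwrite("pics/tz.png",cv2.resize(b,None,fx=6.5,fy=6.5,interpolation=cv2.INTER_CUBIC))
```

```text
(no output)
```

View pics/sz.png

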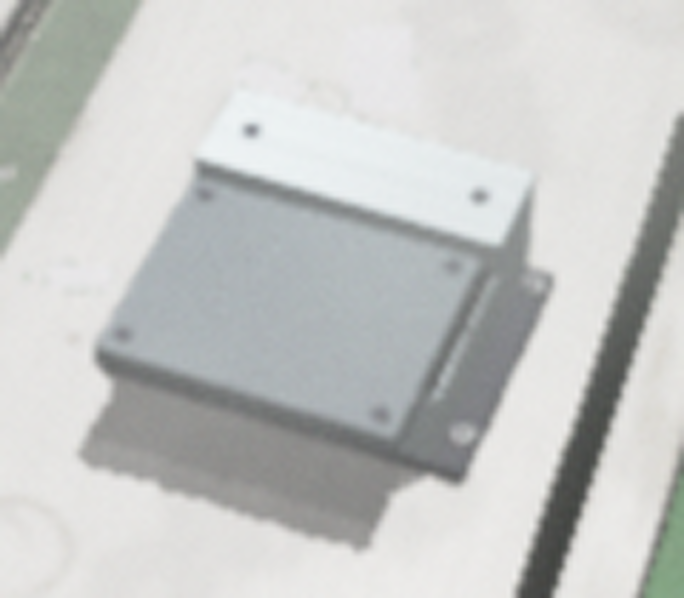

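View pics/tz.png

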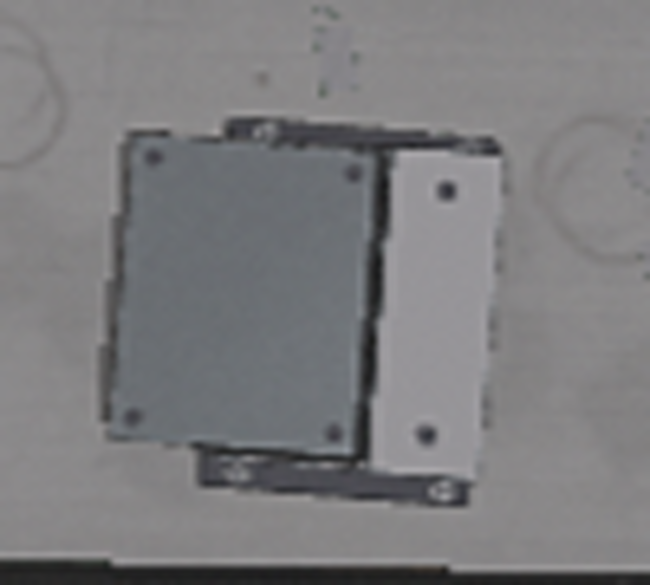

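View pics/wrist0.png

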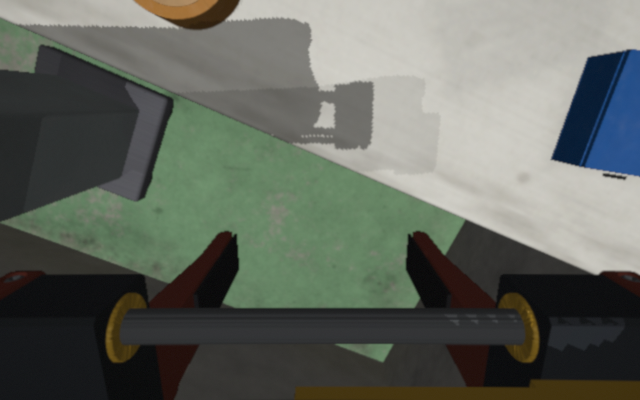

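```bash
cat > h.py <<'E'
import numpy as np, cv2
from plant import *
def ray(n,uv,pose=None):
    c=camera_params(n); K=c["intrinsics"]
    d=np.array([c["k1"],0,0,0,0.])
    p=cv2.undistortPoints(np.array(uv,float).reshape(-1,1,2),K,d)[:,0]
    T=c.get("cam_to_world")
    if T is None:
        s=pose or get_state(); from scipy.spatial.transform import Rotation as R
        W=np.eye(4);q=s["eef_rot"];W[:3,:3]=R.from_quat([q[1],q[2],q[3],q[0]]).as_matrix();W[:3,3]=s["eef_pos"];T=W@c["T_tool_cam"]
    v=np.c_[p,np.ones(len(p))]@T[:3,:3].T
    return T[:3,3],v
def plane(n,uv,z,pose=None):
    o,v=ray(n,uv,pose); return o+v*((z-o[2])/v[:,2])[:,None]
E
python3 - <<'E'
from h import *
np.set_printoptions(precision=1,suppress=True)
tz=lambda a:(np.array(a)+.5)/6.5-.5+[260,145]
sz=lambda a:(np.array(a)+.5)/5.7-.5+[270,170]
# order: (+y+x),( -y +x),(-y -x),(+y -x)
ct=plane("top",tz([(126,133),(376,152),(358,458),(107,437)]),74)
cs=plane("side",sz([(100,350),(195,180),(487,262),(398,440)]),74)
ht=plane("top",tz([(390,150),(503,152),(476,480),(368,470)]),78)
hs=plane("side",sz([(198,162),(238,93),(535,178),(503,245)]),78)
for n,P in (("ct",ct),("cs",cs),("ht",ht),("hs",hs)):
    print(n);print(P); e=np.diff(np.r_[P,P[:1]],axis=0); print(np.linalg.norm(e,axis=1),P.mean(0), np.degrees(np.arctan2(e[:,1],e[:,0])))
# bar and others
print(plane("top",[(115,235),(375,238),(345,192+0)],0))
E
```

```text
ct
[[545.5 107.5  74. ]
 [538.9 -14.9  74. ]
 [389.2  -9.3  74. ]
 [396.8 113.1  74. ]]
[122.6 149.9 122.6 148.8] [467.6  49.1  74. ] [-93.1 177.8  86.4  -2.2]
cs
[[546.2 101.   74. ]
 [541.9 -16.7  74. ]
 [391.4  -9.7  74. ]
 [399.5 108.3  74. ]]
[117.8 150.7 118.3 146.8] [469.8  45.7  74. ] [-92.1 177.3  86.1  -2.9]
ht
[[539.7 -21.7  78. ]
 [540.  -76.9  78. ]
 [379.7 -66.8  78. ]
 [383.5 -14.2  78. ]]
[ 55.2 160.6  52.7 156.4] [460.7 -44.9  78. ] [-89.7 176.4  85.9  -2.7]
hs
[[543.3 -25.2  78. ]
 [540.8 -77.5  78. ]
 [383.6 -67.4  78. ]
 [386.4 -19.2  78. ]]
[ 52.4 157.6  48.3 157.1] [463.5 -47.3  78. ] [-92.7 176.3  86.7  -2.2]
[[ 308.   651.7    0. ]
 [ 315.6 -213.8    0. ]
 [ 467.6 -110.4    0. ]]
```

drive_tool(
  targets=[
    [[20,-24,-10],[0,0,0.02]],
    [[60,-68,-30],[0,0,0.06]],
    [[100,-114,-50],[0,0,0.1]],
    [[140,-160,-60],[0,0,0.15]],
    [[180,-206,-70],[0,0,0.2]],
    [[220,-252,-80],[0,0,0.25]],
    [[260,-298,-90],[0,0,0.3]],
    [[300,-344,-100],[0,0,0.35]],
    [[340,-390,-100],[0,0,0.4]],
    [[380,-436,-100],[0,0,0.45]],
  ],
)

```text
time_s: 1.4
eef_pos: [443.7, -66.1, 333.7]
eef_rot: [-0.0, 1.0, -0.022, 0.0]
wrist_force: [-0.1, -0.6, 0.6]
opening: 88.0
```

Run:
```python
from h import *
np.set_printoptions(precision=3,suppress=True)
s=get_state(); print(s["qpos"],s["eef_pos"],s["eef_rot"])
cv2.imwrite("pics/w1.png",get_image("wrist"))
```

```text
[ 0.367  0.028 -0.362  1.913  0.01   1.203 -1.612] [443.701 -66.143 333.709] [-0.     1.    -0.022  0.   ]
```

View pics/w1.png

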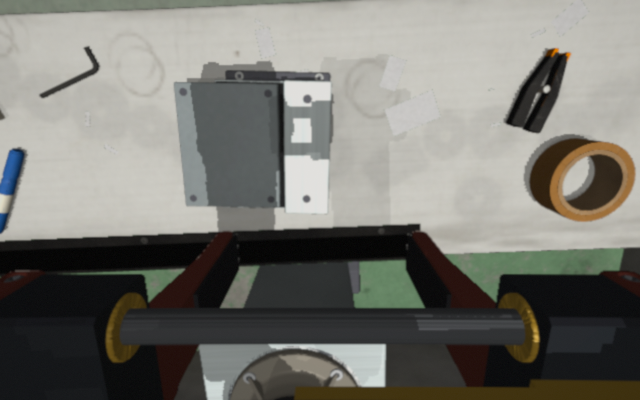

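drive_tool(
  targets=[
    [[4,-20,0],[-0.08,0,0]],
    [[8,-45,0],[-0.22,0,0]],
    [[12,-70,0],[-0.36,0,0]],
    [[16,-95,0],[-0.5,0,0]],
    [[20,-120,10],[-0.64,0,0]],
    [[24,-145,20],[-0.78,0,0]],
    [[26,-170,30],[-0.92,0,0]],
    [[28,-195,40],[-1.06,0,0]],
    [[28,-216,40],[-1.134,0,0]],
    [[28,-216,40],[-1.134,0,0]],
  ],
)

```text
time_s: 2.7
eef_pos: [480.4, 161.0, 293.8]
eef_rot: [0.536, 0.844, -0.012, -0.008]
wrist_force: [0.1, -1.1, -0.0]
opening: 87.9
```

Run:
```python
from h import *
np.set_printoptions(precision=3,suppress=True)
s=get_state(); print(s["qpos"],s["eef_pos"],s["eef_rot"])
cv2.imwrite("pics/s2.png",get_image("side"))
```

```text
[-0.659  0.608 -0.26   1.662  0.715  1.915 -2.695] [480.353 161.021 293.807] [ 0.536  0.844 -0.012 -0.008]
```

View pics/s2.png

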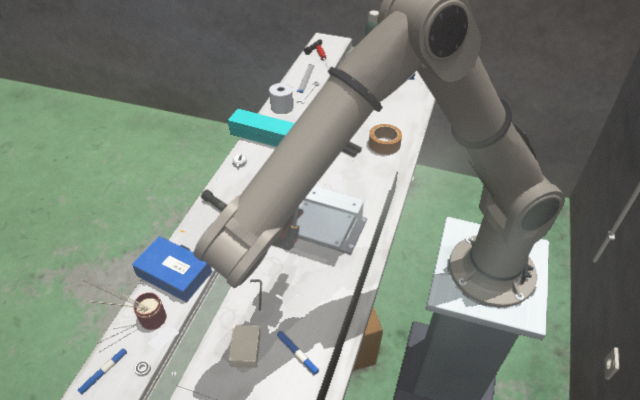

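```bash
cat >> h.py <<'E'
from scipy.spatial.transform import Rotation as R, Slerp
np.set_printoptions(precision=3,suppress=True)
YAW=np.radians(-2.7); C=np.array([462,-46,0.])  # bed centre
J=R.from_euler('z',YAW).as_matrix()
O=C+J@[0,27.5,0]
def tool(al,ph=25):
    a,p=np.radians([al,ph]); u=np.array([0,np.cos(a),np.sin(a)]);X=np.array([1.,0,0]);n=np.array([0,-np.sin(a),np.cos(a)])
    z=np.sin(p)*X-np.cos(p)*u; x=np.cos(p)*X+np.sin(p)*u
    return J@np.c_[x,n,z]
def cur(s):
    q=s["eef_rot"]; return R.from_quat([q[1],q[2],q[3],q[0]]).as_matrix(),s["eef_pos"]
def rows(wps,s=None):
    """wps list of (p_jig, alpha, phi); prints tool-frame shifts"""
    s=s or get_state(); Rc,pc=cur(s)
    print("q",s["qpos"],"pos jig",J.T@(pc-O))
    for p,al,ph in wps:
        d=Rc.T@(O+J@np.array(p,float)-pc); r=R.from_matrix(Rc.T@tool(al,ph)).as_rotvec()
        print([[round(float(v),1) for v in d],[round(float(v),3) for v in r]])
def info():
    s=get_state(); Rc,pc=cur(s); M=J.T@Rc; z=M[:,2]; n=M[:,1]
    print("t",s["time_s"],"q",s["qpos"],"jig",J.T@(pc-O),"alpha",np.degrees(np.arctan2(-n[1],n[2])),"nx",n[0],"phi",np.degrees(np.arctan2(z[0],M[0,0])),"F",s["wrist_force"],"open",s["opening"])
E
python3 - <<'E'
from h import *
info()
E_=np.array([2.3,126,67]); z=J.T@tool(32)[:,2]
print(z)
rows([(E_-z*70+[0,0,80],32,25)])
E
```

```text
t 2.75 q [-0.653  0.606 -0.264  1.663  0.715  1.915 -2.695] jig [  9.19  178.149 294.736] alpha 25.25338022295447 nx 0.005498311390062079 phi 0.8107323553368473 F [ 1.298 -0.608  0.822] open 87.5807622971662
[ 0.423 -0.769 -0.48 ]
q [-0.653  0.606 -0.264  1.663  0.715  1.915 -2.695] pos jig [  9.19  178.149 294.736]
[[-36.6, -104.1, 46.7], [0.114, 0.422, 0.032]]
```

drive_tool(
  targets=[
    [[-5,-15,6],[0.02,0.06,0]],
    [[-12,-35,15],[0.04,0.16,0.01]],
    [[-20,-57,25],[0.06,0.26,0.02]],
    [[-28,-80,35],[0.09,0.35,0.03]],
    [[-36.6,-104,46.7],[0.114,0.422,0.032]],
    [[-36.6,-104,46.7],[0.114,0.422,0.032]],
  ],
  fingers=0,
)

```text
time_s: 3.5
eef_pos: [443.9, 160.1, 180.5]
eef_rot: [0.477, 0.857, 0.084, 0.177]
wrist_force: [-0.8, -0.9, -0.4]
opening: 44.0
```

Run:
```python
from h import *
info()
cv2.imwrite("pics/s3.png",get_image("side"));cv2.imwrite("pics/t3.png",get_image("top"));cv2.imwrite("pics/w3.png",get_image("wrist"))
E_=np.array([2.3,126,67]); z=J.T@tool(32)[:,2]
p=E_-z*70
rows([(E_-z*70+[0,0,80],32,25),(p+[0,0,8],32,25)])
```

```text
t 3.5 q [-1.056  0.556  0.027  2.068  0.833  1.379 -2.957] jig [-27.755 177.558 180.473] alpha 32.097467414021494 nx 0.00038203507629829887 phi 24.88992938425233 F [-0.794 -0.856 -0.357] open 43.9668113459306
q [-1.054  0.557  0.024  2.065  0.834  1.383 -2.957] pos jig [-27.013 178.408 181.367]
[[0.1, -1.4, -0.8], [-0.001, 0.002, -0.002]]
[[-16.1, -62.4, 33.8], [-0.001, 0.002, -0.002]]
```

View pics/w3.png

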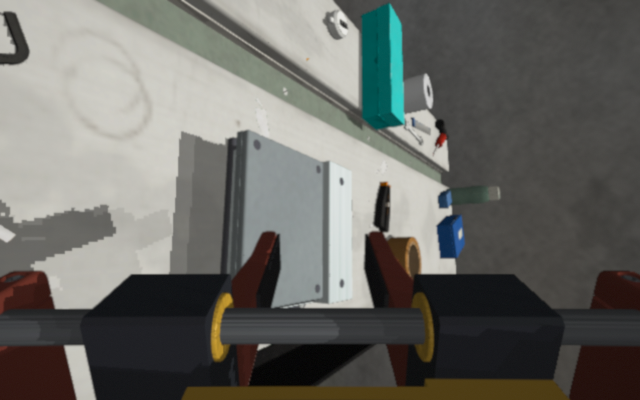

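View pics/s3.png

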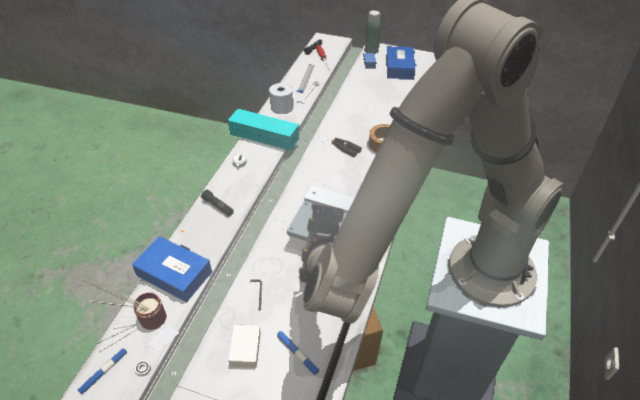

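Run:
```python
from h import *
w=[]
for al in np.linspace(40,112,10):
    a=np.radians(al); w.append((np.array([0,0,150])+170*np.array([0,np.cos(a),np.sin(a)]),al,15))
rows(w)
```

```text
q [-1.054  0.557  0.024  2.065  0.834  1.383 -2.957] pos jig [-27.013 178.408 181.367]
[[24.8, 91.6, 10.9], [0.131, -0.172, 0.046]]
[[22.8, 114.8, 15.4], [0.262, -0.172, 0.094]]
[[19.4, 137.1, 22.7], [0.394, -0.17, 0.141]]
[[14.8, 158.0, 32.8], [0.525, -0.168, 0.189]]
[[8.9, 177.2, 45.5], [0.656, -0.166, 0.237]]
[[2.0, 194.3, 60.4], [0.788, -0.163, 0.285]]
[[-5.8, 208.9, 77.3], [0.919, -0.159, 0.332]]
[[-14.4, 220.8, 96.0], [1.051, -0.155, 0.38]]
[[-23.7, 229.7, 115.9], [1.182, -0.15, 0.428]]
[[-33.3, 235.5, 136.8], [1.313, -0.144, 0.475]]
```

drive_tool(
  targets=[
    [[12,45,5],[0.06,-0.08,0.02]],
    [[24,95,12],[0.17,-0.172,0.06]],
    [[22,115,15],[0.27,-0.172,0.1]],
    [[19,137,23],[0.394,-0.17,0.141]],
    [[15,158,33],[0.525,-0.168,0.189]],
    [[9,177,45],[0.656,-0.166,0.237]],
    [[2,194,60],[0.788,-0.163,0.285]],
    [[-6,209,77],[0.919,-0.159,0.332]],
    [[-14,221,96],[1.051,-0.155,0.38]],
    [[-24,230,116],[1.182,-0.15,0.428]],
  ],
)

```text
time_s: 4.9
eef_pos: [460.9, -62.8, 317.4]
eef_rot: [-0.12, 0.983, -0.041, 0.135]
wrist_force: [0.3, 0.3, 0.3]
opening: 43.9
```

Run:
```python
from h import *
info()
w=[]
for al in np.linspace(112,160,6):
    a=np.radians(al); w.append((np.array([0,0,150])+170*np.array([0,np.cos(a),np.sin(a)]),al,15))
rows(w)
```

```text
t 4.9 q [-0.513 -0.139  0.654  2.12  -0.233  0.896 -1.383] jig [ -0.347 -44.287 317.408] alpha 104.30461741557173 nx -0.001985230923702969 phi 15.34232626789466 F [0.305 0.298 0.315] open 43.93207090766606
q [-0.513 -0.139  0.654  2.12  -0.233  0.896 -1.383] pos jig [ -0.347 -44.287 317.408]
[[-0.9, 21.2, 4.6], [0.13, -0.006, 0.033]]
[[-2.4, 49.0, 10.6], [0.292, -0.006, 0.077]]
[[-5.2, 75.3, 20.9], [0.454, -0.006, 0.121]]
[[-9.1, 99.6, 35.3], [0.615, -0.006, 0.165]]
[[-14.1, 120.9, 53.5], [0.777, -0.006, 0.209]]
[[-19.9, 138.9, 74.8], [0.939, -0.006, 0.253]]
```

drive_tool(
  targets=[
    [[-1,21,5],[0.13,-0.006,0.033]],
    [[-2,49,11],[0.292,-0.006,0.077]],
    [[-5,75,21],[0.454,-0.006,0.121]],
    [[-9,100,35],[0.615,-0.006,0.165]],
    [[-14,121,53],[0.777,-0.006,0.209]],
    [[-20,139,75],[0.939,-0.006,0.253]],
    [[-20,139,75],[0.939,-0.006,0.253]],
  ],
)

```text
time_s: 5.78
eef_pos: [453.7, -181.3, 204.5]
eef_rot: [-0.57, 0.807, -0.099, 0.12]
wrist_force: [-0.0, 0.6, 0.6]
opening: 44.0
```

Run:
```python
from h import *
info()
rows([([0,-115,95],160,15)])
```

```text
t 5.775 q [ 0.334  0.807  0.676  1.946 -1.182  1.879 -0.163] jig [  -1.914 -163.044  204.459] alpha 160.67822916364884 nx -0.006863551129193288 phi 15.279716245359909 F [-0.006  0.645  0.559] open 44.02272402412142
q [ 0.334  0.807  0.676  1.946 -1.182  1.879 -0.163] pos jig [  -1.914 -163.044  204.459]
[[-19.1, 87.4, 79.3], [-0.01, -0.005, -0.01]]
```

Run:
```python
from h import *
rows([([-5,-140,105],160,15),([-5,-140,105],160,25)])
```

```text
q [ 0.334  0.807  0.676  1.946 -1.182  1.879 -0.163] pos jig [  -1.914 -163.044  204.459]
[[-16.8, 86.3, 52.1], [-0.01, -0.005, -0.01]]
[[-16.8, 86.3, 52.1], [-0.009, 0.17, -0.011]]
```

drive_tool(
  targets=[
    [[-8,40,25],[0,0,0]],
    [[-17,86,52],[-0.01,-0.005,-0.01]],
    [[-17,86,52],[-0.01,-0.005,-0.01]],
  ],
)

```text
time_s: 6.15
eef_pos: [450.4, -158.0, 104.3]
eef_rot: [-0.569, 0.808, -0.096, 0.12]
wrist_force: [0.1, 0.3, 0.8]
opening: 43.9
```

Run:
```python
from h import *
info()
w=[]
for al in np.linspace(152,72,9):
    a=np.radians(al); w.append((np.array([0,0,150])+170*np.array([0,np.cos(a),np.sin(a)]),al,15))
rows(w)
```

```text
t 6.15 q [ 0.348  0.965  0.601  1.979 -1.242  1.791 -0.006] jig [  -6.299 -139.893  104.3  ] alpha 160.4271799310908 nx -0.0029010926198783887 phi 15.06787879298396 F [0.12  0.267 0.765] open 43.9066037748022
q [ 0.348  0.965  0.601  1.979 -1.242  1.791 -0.006] pos jig [  -6.299 -139.893  104.3  ]
[[19.2, -114.9, -48.3], [-0.141, -0.001, -0.041]]
[[17.3, -143.7, -41.7], [-0.31, -0.001, -0.086]]
[[14.2, -170.9, -30.4], [-0.478, -0.0, -0.131]]
[[9.9, -195.6, -14.6], [-0.647, -0.0, -0.177]]
[[4.5, -217.1, 5.0], [-0.816, 0.0, -0.222]]
[[-1.7, -234.8, 28.0], [-0.984, 0.0, -0.267]]
[[-8.6, -248.0, 53.6], [-1.153, 0.001, -0.312]]
[[-16.1, -256.5, 81.0], [-1.321, 0.001, -0.357]]
[[-23.7, -259.9, 109.4], [-1.49, 0.001, -0.403]]
```

drive_tool(
  targets=[
    [[10,-60,-28],[-0.06,0,-0.02]],
    [[19,-115,-48],[-0.15,0,-0.04]],
    [[17,-144,-42],[-0.31,0,-0.086]],
    [[14,-171,-30],[-0.478,0,-0.131]],
    [[10,-196,-15],[-0.647,0,-0.177]],
    [[4,-217,5],[-0.816,0,-0.222]],
    [[-2,-235,28],[-0.984,0,-0.267]],
    [[-9,-248,54],[-1.153,0,-0.312]],
    [[-16,-256,81],[-1.321,0,-0.357]],
    [[-24,-260,109],[-1.49,0,-0.403]],
  ],
)

```text
time_s: 7.4
eef_pos: [464.5, 24.3, 315.6]
eef_rot: [0.011, 0.994, -0.026, 0.11]
wrist_force: [0.5, -0.1, -0.7]
opening: 43.9
```

Run:
```python
from h import *
info()
w=[]
for al in [64,54,44,34]:
    a=np.radians(al); w.append((np.array([0,0,110])+170*np.array([0,np.cos(a),np.sin(a)]),al,15))
z=J.T@tool(32,15)[:,2]
p=np.array([2.3,126,67])-z*50
w+=[(p+[0,0,60],32,15),(p+[0,0,9],32,15)]
rows(w)
```

```text
t 7.4 q [-0.74  -0.12   0.462  2.095  0.17   0.956 -1.983] jig [ -0.823  42.855 315.567] alpha 89.06720329860747 nx -0.006304290774378016 phi 12.620062618347456 F [ 0.475 -0.139 -0.738] open 43.89313564173867
q [-0.74  -0.12   0.462  2.095  0.17   0.956 -1.983] pos jig [ -0.823  42.855 315.567]
[[-10.8, -32.5, 51.1], [-0.423, 0.042, -0.11]]
[[-14.2, -58.2, 65.6], [-0.593, 0.042, -0.152]]
[[-18.5, -80.8, 84.2], [-0.762, 0.042, -0.194]]
[[-23.6, -99.9, 106.3], [-0.932, 0.041, -0.235]]
[[-45.5, -126.7, 154.7], [-0.966, 0.041, -0.243]]
[[-56.7, -127.5, 204.5], [-0.966, 0.041, -0.243]]
```

drive_tool(
  targets=[
    [[-6,-16,26],[-0.18,0.02,-0.04]],
    [[-11,-32,51],[-0.36,0.04,-0.1]],
    [[-14,-58,66],[-0.53,0.042,-0.14]],
    [[-18,-81,84],[-0.71,0.042,-0.18]],
    [[-24,-100,106],[-0.88,0.041,-0.22]],
    [[-46,-127,155],[-0.966,0.041,-0.243]],
    [[-46,-127,155],[-0.966,0.041,-0.243]],
    [[-50,-127,175],[-0.966,0.041,-0.243]],
    [[-56,-127,200],[-0.966,0.041,-0.243]],
    [[-56,-127,200],[-0.966,0.041,-0.243]],
  ],
)

```text
time_s: 8.65
eef_pos: [461.1, 147.0, 108.4]
eef_rot: [0.482, 0.869, 0.04, 0.103]
wrist_force: [0.5, -0.2, 0.7]
opening: 43.8
```

Run:
```python
from h import *
info()
cv2.imwrite("pics/s4.png",get_image("side"));cv2.imwrite("pics/w4.png",get_image("wrist"))
z=J.T@tool(32,15)[:,2]
p=np.array([2.3,126,67])-z*50
rows([(p+[0,0,8],32,15),(np.array([2.3,126,75])+z*10,32,15)])
```

```text
t 8.65 q [-1.057  0.723  0.17   1.971  0.691  1.275 -2.868] jig [ -9.968 165.226 108.449] alpha 32.21011278684407 nx -0.004987946398889471 phi 14.902316728758395 F [ 0.48  -0.211  0.745] open 43.81630999047795
q [-1.058  0.722  0.17   1.97   0.691  1.276 -2.868] pos jig [ -9.795 166.017 108.865]
[[-1.8, -7.5, 3.3], [-0.003, 0.001, -0.006]]
[[-1.7, -7.3, 63.3], [-0.003, 0.001, -0.006]]
```

View pics/w4.png

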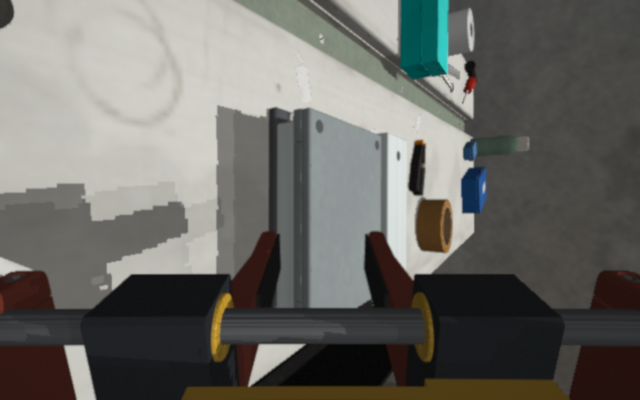

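View pics/s4.png

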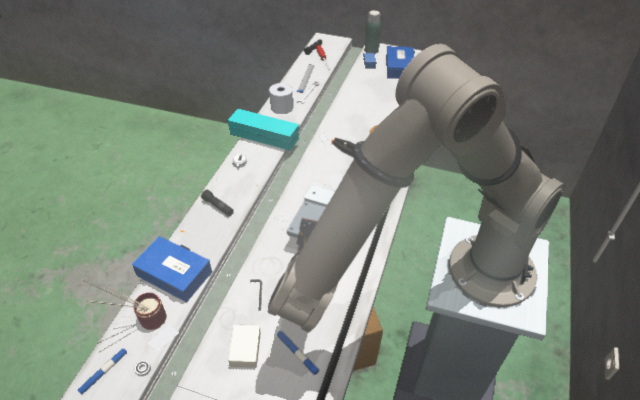

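drive_tool(
  targets=[
    [[-2,-7,8],[0,0,0]],
    [[-2,-7,22],[0,0,0]],
    [[-2,-7,36],[0,0,0]],
    [[-2,-7,50],[0,0,0]],
    [[-2,-7,65],[0,0,0]],
    [[-2,-7,65],[0,0,0]],
  ],
)

```text
time_s: 9.5
eef_pos: [473.6, 95.5, 68.9]
eef_rot: [0.483, 0.869, 0.04, 0.103]
wrist_force: [0.0, 0.7, 0.7]
opening: 44.2
```

Run:
```python
from h import *
info()
cv2.imwrite("pics/s5.png",get_image("side"));cv2.imwrite("pics/w5.png",get_image("wrist"))
```

```text
t 9.5 q [-1.022  0.784  0.219  2.032  0.746  1.141 -2.905] jig [  4.897 114.349  68.949] alpha 32.09062068125753 nx -0.0050413237059228925 phi 14.859652655745304 F [0.04  0.658 0.698] open 44.22944549202667
```

View pics/w5.png

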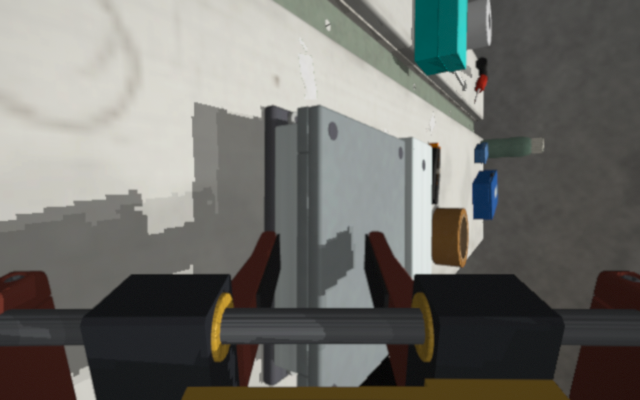

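Run:
```python
from h import *
a=np.array([4,114.3,69]);b=np.array([4,106,98.]);c=np.array([4,85,131])
rows([(a+(b-a)*t,32,15) for t in(.25,.5,.75,1)]+[(b+(c-b)*t,32,15) for t in(.25,.5,.75,1)])
```

```text
q [-1.023  0.782  0.218  2.031  0.746  1.141 -2.905] pos jig [  5.089 116.221  69.097]
[[-0.9, 8.2, -0.7], [-0.002, 0.001, -0.005]]
[[-0.3, 15.4, -2.7], [-0.002, 0.001, -0.005]]
[[0.2, 22.7, -4.7], [-0.002, 0.001, -0.005]]
[[0.8, 29.9, -6.8], [-0.002, 0.001, -0.005]]
[[0.9, 39.7, -6.7], [-0.002, 0.001, -0.005]]
[[0.9, 49.5, -6.7], [-0.002, 0.001, -0.005]]
[[0.9, 59.2, -6.6], [-0.002, 0.001, -0.005]]
[[0.9, 69.0, -6.6], [-0.002, 0.001, -0.005]]
```

drive_tool(
  targets=[
    [[-1,6,-1],[0,0,0]],
    [[0,12,-2],[0,0,0]],
    [[0,18,-4],[0,0,0]],
    [[1,24,-6],[0,0,0]],
    [[1,31,-7],[0,0,0]],
    [[1,38,-7],[0,0,0]],
    [[1,46,-7],[0,0,0]],
    [[1,54,-7],[0,0,0]],
    [[1,62,-7],[0,0,0]],
    [[1,68,-7],[0,0,0]],
  ],
)

```text
time_s: 10.85
eef_pos: [471.2, 66.5, 130.9]
eef_rot: [0.482, 0.869, 0.04, 0.104]
wrist_force: [0.2, 1.9, -0.5]
opening: 43.8
```

Run:
```python
from h import *
info()
cv2.imwrite("pics/s6.png",get_image("side"));cv2.imwrite("pics/w6.png",get_image("wrist"))
```

```text
t 10.85 q [-1.012  0.646  0.247  2.09   0.771  1.184 -2.84 ] jig [  3.842  85.296 130.931] alpha 32.19133372001934 nx -0.004933001563430769 phi 14.93282798741149 F [ 0.177  1.912 -0.504] open 43.794844111962114
```

View pics/w6.png

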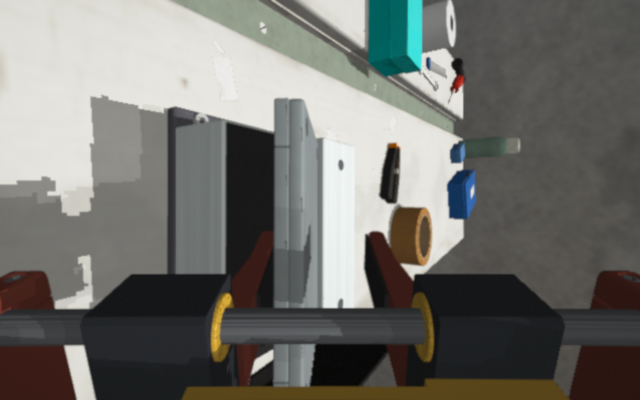

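View pics/s6.png

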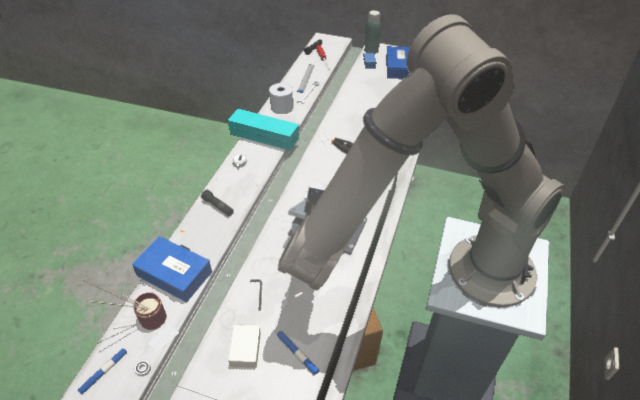

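drive_tool(
  targets=[
    [[0,-2,0],[0,0,0]],
    [[0,-5,0],[0,0,0]],
    [[0,-6,0],[0,0,0]],
    [[0,-6,0],[0,0,0]],
    [[0,-6,0],[0,0,0]],
  ],
  fingers=1,
  force=55,
)

```text
time_s: 11.58
eef_pos: [471.4, 70.5, 125.2]
eef_rot: [0.481, 0.87, 0.04, 0.104]
wrist_force: [1.0, 3.0, -4.1]
opening: 13.7
```

Run:
```python
from h import *
info()
cv2.imwrite("pics/w7.png",get_image("wrist"))
```

```text
t 11.575 q [-1.014  0.658  0.244  2.084  0.767  1.179 -2.845] jig [  3.943  89.307 125.218] alpha 32.317033266210146 nx -0.004601612122547459 phi 14.957747087900229 F [ 1.048  2.978 -4.149] open 13.726603098184032
```

View pics/w7.png

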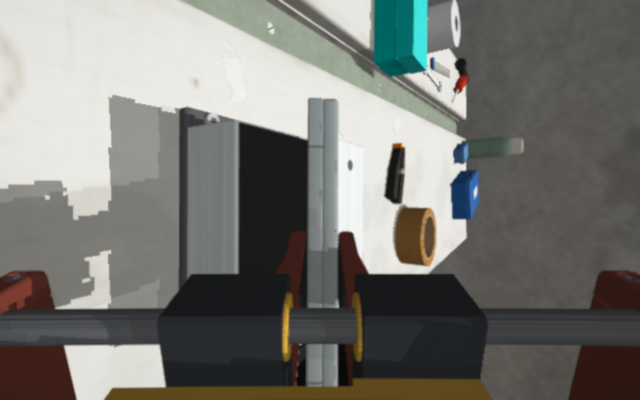

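```bash
cat >> h.py <<'E'
D=104.
KA=[32,60,100,150,172]; KY=[1,8,20,32,32.5]; KZ=[70,100,112,112,95]
def path(als,x=3.9):
    out=[]
    for al in als:
        a=np.radians(al); out.append((np.array([x,np.interp(al,KA,KY)+D*np.cos(a),np.interp(al,KA,KZ)+D*np.sin(a)]),al,15))
    return out
E
python3 - <<'E'
from h import *
rows(path([33,36,40,45,50,55,60,65,70,75]))
E
```

```text
q [-1.014  0.658  0.244  2.084  0.767  1.179 -2.845] pos jig [  3.942  89.244 125.287]
[[0.1, 2.5, -0.6], [0.013, 0.001, -0.001]]
[[0.7, 10.2, -2.7], [0.063, 0.001, 0.012]]
[[1.4, 20.5, -5.0], [0.131, 0.0, 0.03]]
[[2.1, 33.3, -7.2], [0.215, 0.0, 0.053]]
[[2.5, 45.9, -8.7], [0.299, 0.0, 0.075]]
[[2.8, 58.3, -9.5], [0.384, -0.0, 0.098]]
[[2.8, 70.4, -9.5], [0.468, -0.0, 0.12]]
[[2.2, 78.7, -7.1], [0.552, -0.001, 0.143]]
[[1.4, 86.6, -4.0], [0.637, -0.001, 0.166]]
[[0.5, 94.0, -0.4], [0.721, -0.001, 0.188]]
```

drive_tool(
  targets=[
    [[0.1,3,-0.6],[0.015,0,0]],
    [[0.7,10,-2.7],[0.063,0,0.012]],
    [[1.4,20,-5],[0.131,0,0.03]],
    [[2.1,33,-7],[0.215,0,0.053]],
    [[2.5,46,-8.7],[0.299,0,0.075]],
    [[2.8,58,-9.5],[0.384,0,0.098]],
    [[2.8,70,-9.5],[0.468,0,0.12]],
    [[2.2,79,-7],[0.552,0,0.143]],
    [[1.4,87,-4],[0.637,0,0.166]],
    [[0.5,94,-0.4],[0.721,0,0.188]],
  ],
)

```text
time_s: 12.88
eef_pos: [467.2, 18.0, 205.0]
eef_rot: [0.132, 0.983, -0.007, 0.125]
wrist_force: [0.1, 0.3, -2.6]
opening: 13.5
```

Run:
```python
from h import *
info()
cv2.imwrite("pics/s8.png",get_image("side"));cv2.imwrite("pics/w8.png",get_image("wrist"))
rows(path([76,80,85,90,95,100,105,110,115,120]))
```

```text
t 12.875 q [-0.679  0.079  0.279  2.239  0.479  0.756 -2.327] jig [  2.136  36.666 204.976] alpha 75.0288681378591 nx -0.0016278801839746824 phi 14.87482453885585 F [ 0.071  0.315 -2.591] open 13.530741018303262
q [-0.678  0.078  0.281  2.239  0.481  0.757 -2.33 ] pos jig [  2.203  34.665 205.401]
[[1.9, -3.1, -0.7], [0.019, 0.002, -0.002]]
[[2.2, 3.3, -1.7], [0.087, 0.002, 0.016]]
[[2.5, 11.2, -2.3], [0.171, 0.002, 0.039]]
[[2.5, 19.0, -2.2], [0.255, 0.002, 0.061]]
[[2.3, 26.6, -1.3], [0.34, 0.001, 0.084]]
[[1.9, 33.9, 0.3], [0.424, 0.001, 0.106]]
[[1.0, 40.8, 4.0], [0.508, 0.001, 0.129]]
[[-0.2, 47.3, 8.5], [0.592, 0.0, 0.151]]
[[-1.5, 53.3, 13.5], [0.677, 0.0, 0.174]]
[[-2.9, 58.9, 19.2], [0.761, -0.0, 0.197]]
```

View pics/w8.png

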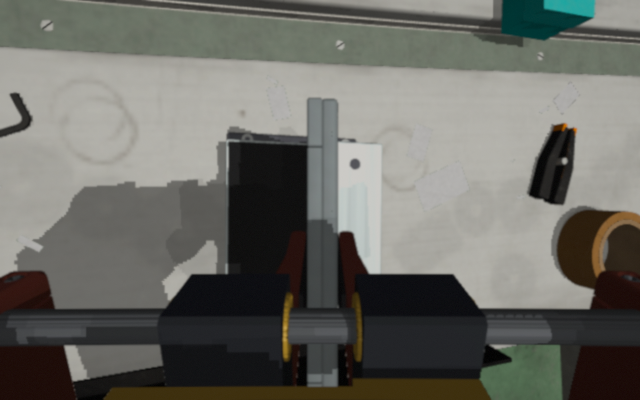

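View pics/s8.png

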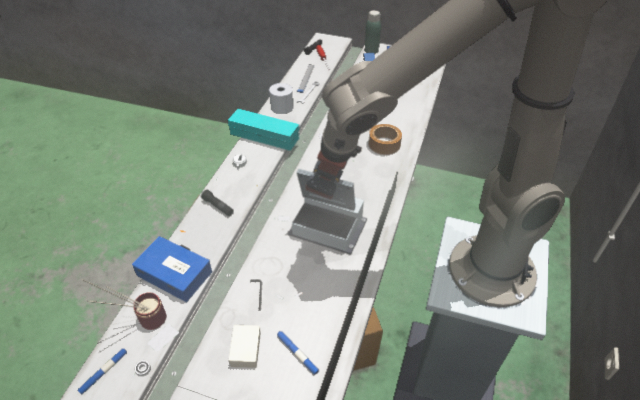

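drive_tool(
  targets=[
    [[2,-2,-1],[0.019,0,0]],
    [[2,4,-2],[0.08,0,0.016]],
    [[2.5,11,-2],[0.165,0,0.039]],
    [[2.5,19,-2],[0.255,0,0.061]],
    [[2.3,27,-1],[0.34,0,0.084]],
    [[2,34,0],[0.424,0,0.106]],
    [[1,41,4],[0.508,0,0.129]],
    [[0,47,8],[0.592,0,0.151]],
    [[-1.5,53,13],[0.677,0,0.174]],
    [[-3,59,19],[0.761,0,0.197]],
  ],
)

```text
time_s: 14.22
eef_pos: [465.4, -45.2, 201.6]
eef_rot: [-0.255, 0.956, -0.055, 0.131]
wrist_force: [-0.4, 0.4, -3.3]
opening: 13.7
```

Run:
```python
from h import *
info()
im=get_image("side");cv2.imwrite("pics/s9.png",im); cv2.imwrite("pics/s9z.png",cv2.resize(im[140:280,260:400],None,fx=4.2,fy=4.2,interpolation=cv2.INTER_CUBIC))
rows(path([120,125,130,135,140,145,150,155,159,162]))
```

```text
t 14.225 q [-0.154  0.196  0.56   2.24  -0.934  0.896 -0.626] jig [  3.394 -26.54  201.636] alpha 120.15772787046107 nx 0.0017756595443095447 phi 14.862330638752072 F [-0.364  0.362 -3.338] open 13.704569159881279
q [-0.15   0.2    0.563  2.24  -0.938  0.899 -0.621] pos jig [  3.237 -28.954 200.409]
[[0.8, -2.4, -0.4], [-0.003, 0.001, -0.003]]
[[0.5, 5.7, 0.6], [0.081, 0.001, 0.019]]
[[0.1, 13.6, 2.3], [0.165, 0.001, 0.042]]
[[-0.5, 21.5, 4.7], [0.25, 0.001, 0.064]]
[[-1.4, 29.1, 7.9], [0.334, 0.001, 0.087]]
[[-2.4, 36.5, 11.8], [0.418, 0.001, 0.109]]
[[-3.6, 43.5, 16.4], [0.503, 0.001, 0.132]]
[[-5.7, 53.0, 24.4], [0.587, 0.001, 0.154]]
[[-7.5, 60.3, 31.2], [0.654, 0.001, 0.173]]
[[-8.9, 65.6, 36.6], [0.705, 0.001, 0.186]]
```

View pics/s9z.png

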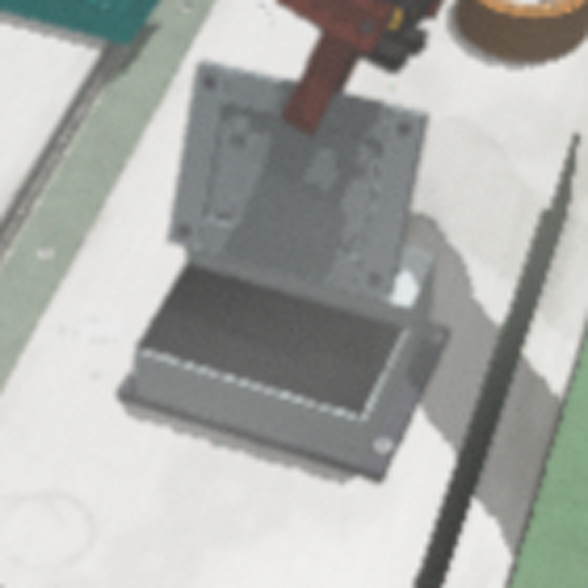

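Run:
```python
from h import *
s=get_state();Rc,pc=cur(s); n=Rc[:,1]
uv=(np.array([(200,62),(428,113),(396,308),(168,240)])+.5)/4.2-.5+[260,140]
o,v=ray("side",uv); p0=pc-7*n
P=o+v*(((p0-o)@n)/(v@n))[:,None]
L=(P-O)@J; print(L)
e=np.diff(np.r_[L,L[:1]],axis=0);print(np.linalg.norm(e,axis=1))
a=np.radians(120.1);u=np.array([0,np.cos(a),np.sin(a)]);t=(pc-O)@J
print("u rel tcp",(L-t)@u,"x rel",(L-t)[:,0], "center rel", ((L-t)@u).mean())
```

```text
[[ 80.001 -30.11  215.944]
 [-69.535 -32.116 220.084]
 [-75.789  31.191 111.437]
 [ 79.705  29.582 113.475]]
[149.607 125.901 155.516 118.588]
u rel tcp [  14.02    18.607 -107.138 -104.567] x rel [ 76.764 -72.773 -79.027  76.468] center rel -44.76944333065853
```

drive_tool(
  targets=[
    [[0.5,0,0],[0.03,0,0.005]],
    [[0.3,6,0.6],[0.081,0,0.019]],
    [[0,14,2],[0.165,0,0.042]],
    [[-0.5,21,5],[0.25,0,0.064]],
    [[-1.4,29,8],[0.334,0,0.087]],
    [[-2.4,36.5,12],[0.418,0,0.109]],
    [[-3.6,43.5,16.5],[0.503,0,0.132]],
    [[-5.7,53,24],[0.587,0,0.154]],
    [[-7.5,60,31],[0.654,0,0.173]],
    [[-9,65.6,36.6],[0.705,0,0.186]],
  ],
)

```text
time_s: 15.52
eef_pos: [463.6, -84.4, 133.1]
eef_rot: [-0.581, 0.8, -0.095, 0.116]
wrist_force: [0.1, 1.3, -2.7]
opening: 13.6
```

Run:
```python
from h import *
info()
cv2.imwrite("pics/s10.png",get_image("side"))
rows(path([162,165,168,171]))
w=[]
for z in (92,89,86,84,82):
    a=np.radians(171); w.append((np.array([3,32.5+D*np.cos(a),z+D*np.sin(a)]),171,15))
rows(w)
```

```text
t 15.525 q [ 0.383  0.817  0.383  2.076 -1.251  1.62  -0.102] jig [  3.4   -65.825 133.116] alpha 162.05991523800623 nx -0.0031237491922162424 phi 14.675466747098435 F [ 0.093  1.25  -2.695] open 13.603424312994758
q [ 0.384  0.821  0.383  2.076 -1.251  1.62  -0.101] pos jig [  3.025 -66.008 131.625]
[[1.2, -2.9, -1.3], [-0.001, 0.006, -0.006]]
[[1.0, 4.7, -0.4], [0.049, 0.006, 0.008]]
[[0.8, 12.3, 0.7], [0.1, 0.005, 0.021]]
[[0.4, 19.9, 2.2], [0.151, 0.005, 0.034]]
q [ 0.384  0.821  0.383  2.076 -1.251  1.62  -0.101] pos jig [  3.025 -66.008 131.625]
[[-0.7, 23.5, 3.1], [0.151, 0.005, 0.034]]
[[-0.9, 26.4, 4.0], [0.151, 0.005, 0.034]]
[[-1.1, 29.2, 4.9], [0.151, 0.005, 0.034]]
[[-1.3, 31.1, 5.5], [0.151, 0.005, 0.034]]
[[-1.4, 33.0, 6.0], [0.151, 0.005, 0.034]]
```

View pics/s10.png

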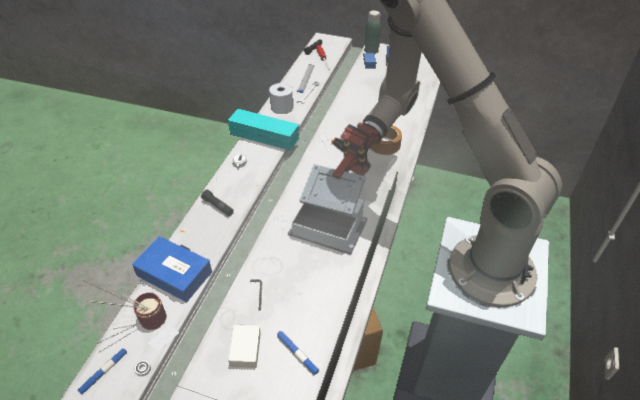

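Run:
```python
from h import *
print(plane("top",[(437,198),(437,235),(419,215),(457,215)],0),plane("top",[(419,215)],40))
```

```text
[[ 454.061 -421.357    0.   ]
 [ 329.684 -422.635    0.   ]
 [ 395.569 -360.996    0.   ]
 [ 398.199 -489.819    0.   ]] [[ 395.875 -350.444   40.   ]]
```

drive_tool(
  targets=[
    [[1,1,0],[0.02,0,0]],
    [[1,6,0],[0.055,0.003,0.01]],
    [[0.8,12,0.7],[0.1,0.005,0.021]],
    [[0.4,20,2],[0.151,0.005,0.034]],
    [[-0.7,23.5,3],[0.151,0.005,0.034]],
    [[-0.9,26.4,4],[0.151,0.005,0.034]],
    [[-1.1,29,5],[0.151,0.005,0.034]],
    [[-1.1,29,5],[0.151,0.005,0.034]],
  ],
)

```text
time_s: 16.58
eef_pos: [463.2, -88.5, 102.7]
eef_rot: [-0.641, 0.752, -0.102, 0.115]
wrist_force: [0.1, -0.2, -2.0]
opening: 13.9
```

Run:
```python
from h import *
info()
im=get_image("side"); cv2.imwrite("pics/s11z.png",cv2.resize(im[120:280,260:420],None,fx=3.7,fy=3.7,interpolation=cv2.INTER_CUBIC))
w=[]
for z in (86,85,84,83,82,81,80,79,78,77):
    a=np.radians(171); w.append((np.array([3,32.5+D*np.cos(a),z+D*np.sin(a)]),171,15))
rows(w)
```

```text
t 16.575 q [ 0.458  0.97   0.314  2.018 -1.265  1.718 -0.045] jig [  3.191 -69.919 102.695] alpha 170.9862192909125 nx 0.0010064736343946992 phi 14.96519753646774 F [ 0.119 -0.238 -1.962] open 13.872196547826753
q [ 0.458  0.969  0.314  2.018 -1.265  1.718 -0.045] pos jig [  3.18  -69.942 102.77 ]
[[-0.1, 0.5, -0.2], [-0.0, 0.001, 0.001]]
[[-0.2, 1.5, -0.1], [-0.0, 0.001, 0.001]]
[[-0.2, 2.5, 0.1], [-0.0, 0.001, 0.001]]
[[-0.2, 3.5, 0.2], [-0.0, 0.001, 0.001]]
[[-0.3, 4.5, 0.4], [-0.0, 0.001, 0.001]]
[[-0.3, 5.5, 0.5], [-0.0, 0.001, 0.001]]
[[-0.4, 6.5, 0.7], [-0.0, 0.001, 0.001]]
[[-0.4, 7.5, 0.8], [-0.0, 0.001, 0.001]]
[[-0.5, 8.4, 1.0], [-0.0, 0.001, 0.001]]
[[-0.5, 9.4, 1.1], [-0.0, 0.001, 0.001]]
```

View pics/s11z.png

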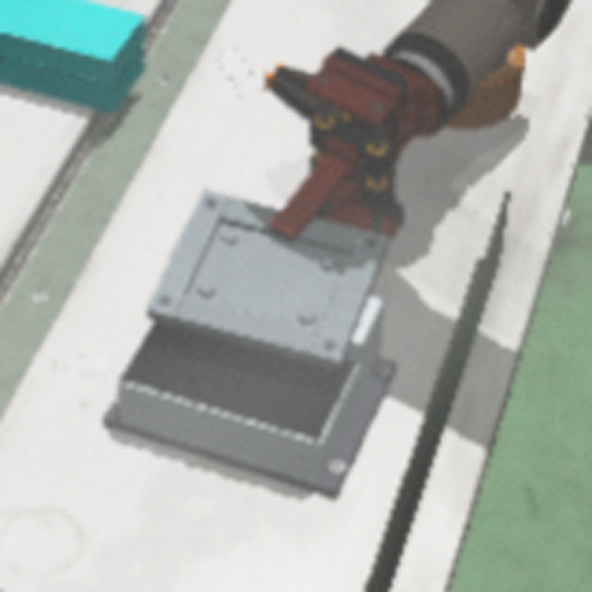

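drive_tool(
  targets=[
    [[0,1.5,0],[0,0,0]],
    [[-0.2,3,0.2],[0,0,0]],
    [[-0.3,4.5,0.4],[0,0,0]],
    [[-0.3,5.5,0.5],[0,0,0]],
    [[-0.3,5.5,0.5],[0,0,0]],
  ],
)

```text
time_s: 17.25
eef_pos: [463.0, -88.9, 97.1]
eef_rot: [-0.641, 0.752, -0.102, 0.114]
wrist_force: [1.0, -0.8, -2.8]
opening: 13.7
```

drive_tool(
  targets=[
    [[0,1,0.1],[0,0,0]],
    [[0,2,0.3],[0,0,0]],
    [[0,3,0.4],[0,0,0]],
    [[0,3,0.4],[0,0,0]],
  ],
)

```text
time_s: 17.75
eef_pos: [463.1, -88.9, 94.9]
eef_rot: [-0.642, 0.751, -0.102, 0.115]
wrist_force: [-0.8, -2.0, 3.3]
opening: 13.6
```

drive_tool(
  targets=[
    [[0,0,0],[0,0,0]],
    [[0,0,0],[0,0,0]],
    [[0,0,0],[0,0,0]],
  ],
  fingers=0.5,
)

```text
time_s: 18.12
eef_pos: [463.1, -88.8, 94.8]
eef_rot: [-0.642, 0.751, -0.102, 0.115]
wrist_force: [-0.8, 0.3, -0.5]
opening: 21.8
```

drive_tool(
  targets=[
    [[0,0,0],[0,0,0]],
    [[0,0,0],[0,0,0]],
    [[0,0,0],[0,0,0]],
  ],
  fingers=0.3,
)

```text
time_s: 18.5
eef_pos: [463.1, -88.7, 94.8]
eef_rot: [-0.642, 0.751, -0.102, 0.115]
wrist_force: [1.1, 0.2, -1.0]
opening: 30.6
```

drive_tool(
  targets=[
    [[0,0,0],[0,0,0]],
    [[0,0,0],[0,0,0]],
    [[0,0,0],[0,0,0]],
  ],
  fingers=0.1,
)

```text
time_s: 18.88
eef_pos: [463.1, -88.8, 94.9]
eef_rot: [-0.642, 0.751, -0.102, 0.115]
wrist_force: [1.0, -0.3, -0.5]
opening: 39.6
```

Run:
```python
from h import *
info()
im=get_image("side"); cv2.imwrite("pics/s12z.png",cv2.resize(im[120:280,260:420],None,fx=3.7,fy=3.7,interpolation=cv2.INTER_CUBIC))
cv2.imwrite("pics/w12.png",get_image("wrist"))
```

```text
t 18.875 q [ 0.462  0.986  0.31   2.013 -1.267  1.716 -0.035] jig [  3.154 -70.174  94.889] alpha 171.10600554517058 nx 0.0015817202942422619 phi 14.971430987311006 F [ 0.977 -0.273 -0.461] open 39.570027998952995
```

View pics/w12.png

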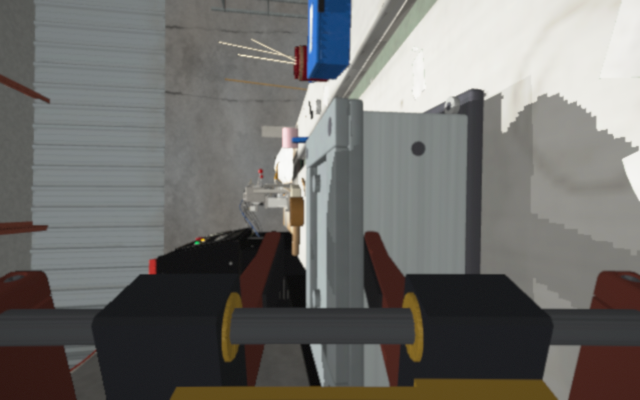

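View pics/s12z.png

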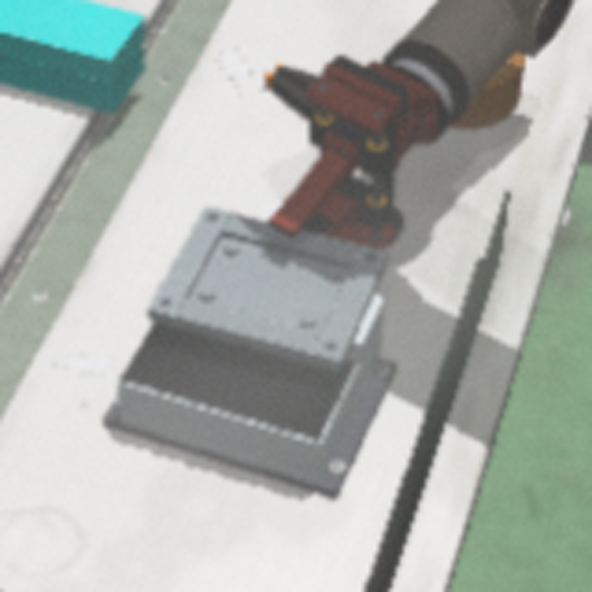

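drive_tool(
  targets=[
    [[0,2,0],[0,0,0]],
    [[0,4,0],[0,0,0]],
    [[0,6,0],[0,0,0]],
    [[0,6,0],[0,0,0]],
  ],
)

```text
time_s: 19.48
eef_pos: [463.0, -89.7, 88.7]
eef_rot: [-0.642, 0.751, -0.102, 0.115]
wrist_force: [-0.5, 0.4, 0.5]
opening: 39.4
```

Run:
```python
from h import *
info()
cv2.imwrite("pics/w13.png",get_image("wrist"))
```

```text
t 19.475 q [ 0.464  0.999  0.307  2.007 -1.268  1.714 -0.028] jig [  3.105 -71.1    88.706] alpha 171.10978459017997 nx 0.001284101028229897 phi 14.966695726092727 F [-0.49   0.447  0.469] open 39.358825776909406
```

View pics/w13.png

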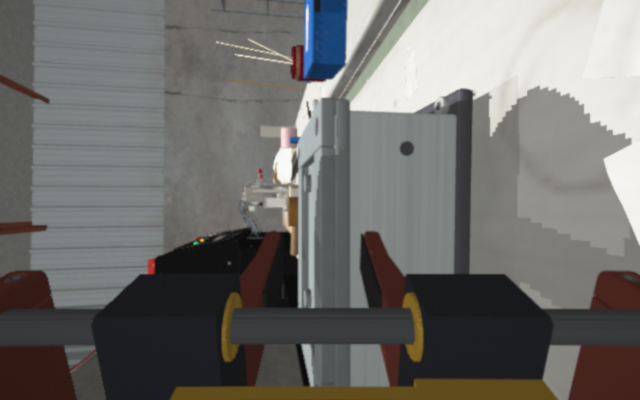

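drive_tool(
  targets=[
    [[0,0,-5],[0,0,0]],
    [[0,0,-15],[0,0,0]],
    [[0,0,-28],[0,0,0]],
    [[0,0,-42],[0,0,0]],
    [[0,0,-56],[0,0,0]],
    [[0,-10,-70],[0,0,0]],
    [[0,-40,-70],[0,0,0]],
    [[0,-80,-70],[0,0,0]],
    [[0,-120,-70],[0,0,0]],
    [[0,-120,-70],[0,0,0]],
  ],
)

```text
time_s: 20.78
eef_pos: [442.7, -137.7, 220.6]
eef_rot: [-0.641, 0.752, -0.1, 0.116]
wrist_force: [-0.2, -0.9, 0.1]
opening: 39.2
```

Run:
```python
from h import *
info()
im=get_image("side"); cv2.imwrite("pics/s14z.png",cv2.resize(im[140:280,260:400],None,fx=4.2,fy=4.2,interpolation=cv2.INTER_CUBIC))
im=get_image("top"); cv2.imwrite("pics/t14z.png",cv2.resize(im[145:235,260:360],None,fx=6.5,fy=6.5,interpolation=cv2.INTER_CUBIC));cv2.imwrite("pics/t14.png",im)
```

```text
t 20.775 q [ 0.501  0.763  0.392  2.004 -1.163  1.836 -0.21 ] jig [ -14.974 -119.988  220.613] alpha 170.98382802460918 nx 0.005608208274066992 phi 15.018750198007606 F [-0.232 -0.863  0.128] open 39.21502941595718
```

View pics/s14z.png

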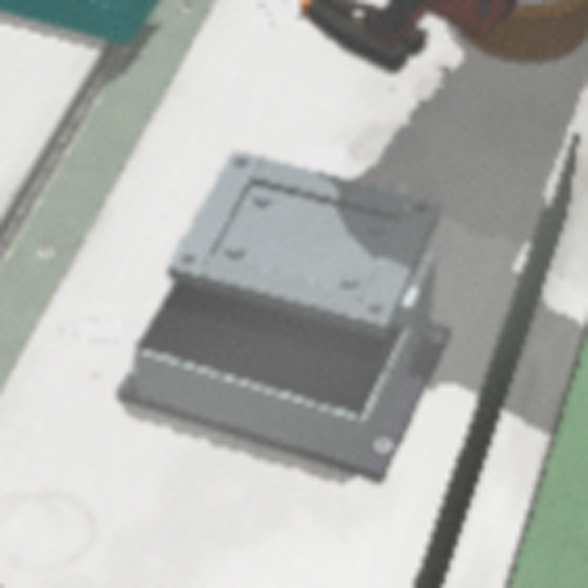

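View pics/t14z.png

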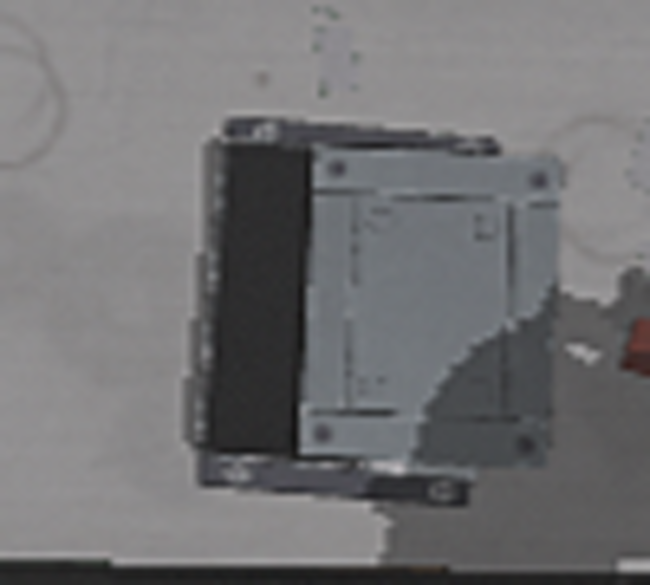

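Run:
```python
from h import *
tz=lambda a:(np.array(a)+.5)/6.5-.5+[260,145]
sz=lambda a:(np.array(a)+.5)/4.2-.5+[260,140]
for P in (plane("top",tz([(313,148),(563,157),(547,468),(298,455)]),92),plane("side",sz([(170,268),(238,152),(440,208),(388,328)]),92)):
    e=np.diff(np.r_[P,P[:1]],axis=0); L=(P.mean(0)-O)@J
    print(np.linalg.norm(e,axis=1),"off centre jig",L-[0,-27.5,78],"yaw",np.degrees(np.arctan2(e[[0,1,2,3],1],e[:,0])))
a=cv2.imread("pics/top0.png").astype(int);b=cv2.imread("pics/t14.png").astype(int)
print(get_state()["time_s"])
c=np.hstack([cv2.imread("pics/top0.png")[130:240,160:300],cv2.imread("pics/t14.png")[130:240,160:300],cv2.imread("pics/top0.png")[130:240,390:440],cv2.imread("pics/t14.png")[130:240,390:440]])
cv2.imwrite("pics/cmp.png",cv2.resize(c,None,fx=2.1,fy=2.1))
```

```text
[120.922 150.379 119.98  148.204] off centre jig [ 0.794  3.658 14.   ] yaw [-90.765 178.108  88.204  -1.536]
[119.165 146.125 115.854 149.087] off centre jig [ 3.441  1.343 14.   ] yaw [-92.856 176.53   88.607  -2.17 ]
20.875
```

View pics/cmp.png

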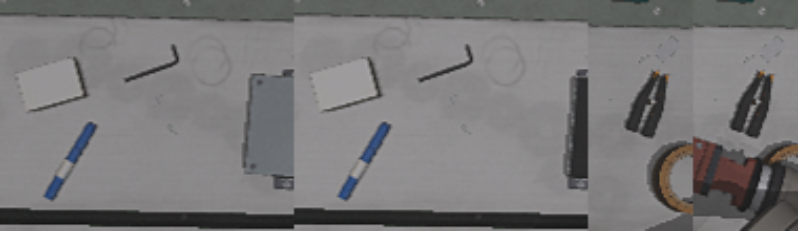

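```bash
python3 -c "
from plant import *
print(sign_off())"
```

```text
the job is handed in; nothing more can be done
None
```

The cover now lies upside down, hollow side up, on the high bed. The job was handed in at 20.9 s; `sign_off` gave no verdict.

**How it was done:** I hooked a finger under the overhanging edge and levered it up to about 30°, with the far edge against the step. I then gripped that edge and carried the cover over through vertical. Next I set it against the step's top edge about 9° from flat and let it down on the lower finger by opening the jaws in steps, then backed away.

**Last checks:**
- **Position:** at the expected top height, both camera views put the cover about 4 mm from the bed's centre (limit 30 mm). It is turned about 1° or less from the step's direction.
- **Flatness:** the top view gave the cover's size as 150 x 120 mm to within 2 mm. The side view read up to 4 mm short. Both fit a cover lying flat, but I did not measure its tilt directly. I also did not take a second picture to confirm it was still.
- **Clearance:** the gripper is about 13 cm above the bed with almost no force at the wrist. The hex key, marker and clamp look unmoved in before-and-after pictures.

Across the two camera views, the bed's centre agreed to about 3 mm and the cover's starting centre to about 4 mm, well inside the tolerance.

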